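Roll a clip-in edge guard home on a work board

TASK

The black edge guard lies on the front rail of the white work board but is not clipped in yet. Take the hand roller from its stand and roll the guard down into the rail with firm, steady pressure, in one unbroken pass from one end to the other, until all four sections have clicked fully home; press with the roller only and not so hard that the guard is damaged. Then put the roller back upright in its stand, and leave the other things on the bench alone.

Things in the scene. Friction and masses are not known exactly. Their poses are not given: they have to be found in the camera images.
- board: white work board 152 x 270 x 12 mm, with an aluminium clip rail (28 mm wide, 270 long, 26 high) along its front edge. Origin: middle of the rail's length and width, at the board's underside (20 mm above the bench); x across the rail to the board's back, y along the rail, z up. On soft feet: it sinks straight down several mm under a firm press and rises again. Dental parts on it stand up to 60 mm above its underside.
- guard: black plastic edge guard on the rail: four sections in a row, each 62 mm long, 22 wide, cap 4 thick, linked by springy hinges; 248 mm in all, along the board's y, centred on the rail. The barbed foot of each section must be pressed past two pairs of spring jaws in the rail. More than 30 N damages the guard. Origin: underside of the cap, middle of section 1 (the board's -y end); axes as the board's.
- section_1 (a point): middle of the top of the guard's section 1 (of 4), -93 mm along the board's y. About 36 mm above the board's origin at the start, 30 mm when the section is fully home (cap on the rail). Its foot passes two pairs of jaws, 24 mm to either side of its middle: each takes about 14 to 20 N pressed right above it, gives way when the cap is still 2 mm off there, and holds by itself. Several at once need that much each, more than the guard bears
- section_2 (a point): middle of the top of the guard's section 2, -31 mm along the board's y; heights, force and snap as for section 1
- section_3 (a point): middle of the top of the guard's section 3, +31 mm along the board's y; heights, force and snap as for section 1
- section_4 (a point): middle of the top of the guard's section 4, +93 mm along the board's y; heights, force and snap as for section 1
- roller: hand roller, 145 mm tall, about 0.2 kg: orange wheel, diameter 32, 30 mm wide, turning freely in an aluminium fork (41 x 31 mm; its arms end 10 mm above the wheel's lowest point); square wooden handle 22 x 22 mm, 62 to 145 mm up. Origin: lowest point of the wheel, under the handle's middle; z up the handle, x along the axle, so it rolls along its y. Starts upright in its stand, wheel down.
- roller_grip (a point): middle of the roller's handle, 103 mm above the roller's origin
- stand: grey stand of the roller, fixed, 66 x 57 x 48 mm high; socket from above 49 (x) x 37 mm (y), 42 deep. The fork's arms stand on ledges in it 16 mm above the bench, so the roller's origin is 6 mm above the bench when home. The roller's x lies along the stand's x, either way round. Origin: centre of its underside.
- bur_block: bystander: brown stone block with burs standing in it, 69 x 90 x 71 mm
- jar_blue: bystander: white jar with blue lid, 48 mm across, 62 mm high
- steel_cup: bystander: small steel cup, 60 mm across, 46 mm high
- masking_tape: bystander: roll of tape, 96 mm across, 25 mm high
Things that resemble listed ones, but are neither listed nor needed, are in the scene too. What is meant by the roller is not red, and is the smaller of those in its own colour.

How it is judged:
On the way, in this order (a step that is already met when the one before it is completed fails the run):
1. the roller is lifted out of its stand (z of roller in the frame of stand above 0.045 m), for 0.1 s.
2. under the roller, the guard's section at one end is home while the other end still stands up (((z of section_1 in the frame of board below 0.0315 m and z of section_4 in the frame of board above 0.0335 m) or (z of section_4 in the frame of board below 0.0315 m and z of section_1 in the frame of board above 0.0335 m)) and contact force between roller and guard above 3 N), for 0.1 s.
3. all four sections are home (z of each of section_1, section_2, section_3, section_4 in the frame of board below 0.0315 m), for 0.2 s.
At the end, for the whole second after the job is handed in: All four sections of the guard are home (tops within 1.5 mm of 30 mm above the board's origin), and the roller stands released and at rest in its stand: within 10 mm of its axis, lowest point at most 12 mm above the stand's underside, within 0.25 rad of upright (all of step 3 and horizontal distance between roller and stand below 0.01 m and z of roller in the frame of stand below 0.012 m and angle between roller's own z axis and vertical below 0.25 rad and linear speed of roller below 0.02 m/s); the robot touches nothing.
It fails at once if the roller presses on the guard with more than 30 N (contact force between roller and guard above 30 N).
It fails at once if the fingers or the arm press on the guard (contact force between any of the fingers, the arm and guard above 1 N).
It fails at once if the roller is lifted off (about 1 cm clear of the guard) when one end section is home and the other end's is not (((z of section_1 in the frame of board below 0.0315 m and z of section_4 in the frame of board above 0.0335 m) or (z of section_4 in the frame of board below 0.0315 m and z of section_1 in the frame of board above 0.0335 m)) and z of roller in the frame of board above 0.048 m).
It fails at once if the guard is pulled or knocked off the rail (z of any of section_1, section_2, section_3, section_4 in the frame of board above 0.06 m).
It fails at once if another thing on the bench is shifted by more than 2 cm (distance of any of bur_block, jar_blue, steel_cup, masking_tape from where it was at the start of the episode above 0.02 m).
It also fails if it takes over 72 s, if anything falls off the work surface, if the arm or the gripper's body presses on something with over 40 N, if the wrist force passes 120 N, or if a joint passes its speed limit or range.

ROBOT

A 6-joint arm with a two-finger parallel gripper is mounted at the origin on a cart in front of the work surface, level with it; the furniture and walls round the work are solid. World frame = base frame: x ahead of the robot, y to its left, z up, the work surface at z = 0. Lengths are in m, angles in rad, forces in N, time in s.
With the tool pointing down it reaches from about 0.325 to 0.775 m from the base axis. Payload 5.5 kg.
Tool frame: the origin (TCP) lies between the finger pads; the fingertips stand 8 mm ahead of it and the grasp point (between the pads) lies 11 mm behind it (tcp_to_tips is the distance from the TCP to the fingertips, in m); z points along the fingers, y is the line along which they close (so a half turn about z gives the same grasp; the last joint's range is limited). The gripper opens to 88 mm and grips with 3 to 60 N. Pads are 20 mm wide; open, the fingers measure 115 mm over their backs; the gripper's body (75 mm by 178 mm) begins 61 mm behind the grasp point.
Start: joints at [1.189, 0.091, 1.231, -0, 1.82, -0.057], TCP at [0.191, 0.569, 0.231] pointing down, gripper open.
Joint ranges: [-2.87, 2.87], [-0.86, 2.18], [0.17, 2.46], [-1.51, 4.65], [0.06, 2.69], [-2.65, 2.65]. Speed limits (rad/s): [2.57, 2.57, 3.01, 3.14, 3.14, 3.14].

INTERFACE

Orientations are given as a unit quaternion [w, x, y, z].
In Python, from bench import * gives the robot as it stands. Calls block until the motion is done:
- move_to(position, orientation): joint-space move of the TCP to a pose.
- move_l(position, speed=0.15, orientation=None): straight line of the TCP; orientation=None keeps the orientation; speed is the mean speed in m/s.
- movej(angles): joint-space move.
- gripper_open() and close(): open the fingers fully, or close them until they stop; the grip force is fixed at half the most.
- hold(seconds).
- inverse_kinematics(position, orientation): joint angles nearest the present ones, or None.
- state(): the state.
- get_image(name): name is "side" or "top"; returns a dict with "frame" (420x560x3 uint8, blue, green, red), "depth" (420x560 float32, m along the optical axis (not along the pixel's ray), 0 where there is no reading), "camera_matrix" (3x3 intrinsics, pixels), "view" (4x4, takes a point from world to camera coordinates). Camera axes: x right, y up, looking along -z (the intrinsics and any distortion apply to the point x, -y, -z); pixel columns grow to the right and rows downward; lengths in m; the calibration is good to about 2 mm. A picture is of the moment at which its call begins.
A pose or a line that the arm cannot do raises IKError and nothing moves.
- job_done(): hands the job in; it is judged then, once.
The state is a dict: "time": time; "joint_pos": joint angles; "dq": joint speeds; "joint_torque": joint torques, N m; "ee_pos": TCP position; "ee_rot": TCP orientation; "ft_force": force on the tool from outside, world axes, zero at the start; "moment": the same for the moment, N m; "finger_gap": finger opening in m; "finger_force": force on a finger pad.
Only numpy, scipy, OpenCV 4.12 (cv2) and the standard library are available. Lean on these libraries where they do the work, as an engineer would, in place of code of your own. Each camera call takes 0.05 s, during which the arm holds its last target. There are 200 camera calls.

## Working session

There is one attempt and no reset: what is moved stays moved. The work goes in short steps, each a Python script; the robot and the scene stay as the last script left them, time stands still between calls to the robot, and variables do not carry over. Pictures are saved under pics/ and viewed, at most 10 in all, crops included, and the job is handed in when it is done.

```bash
mkdir -p pics; ls; python3 - <<'E'
from bench import *
import cv2,numpy as np
for n in("side","top"):
    i=get_image(n); cv2.imwrite(f"pics/{n}0.png",i["frame"]); np.savez(f"pics/{n}0.npz",**i)
    print(n,i["camera_matrix"].tolist(),np.round(i["view"],4).tolist(),[k for k in i])
s=state();print({k:np.round(v,3).tolist() for k,v in s.items()})
E
```

```text
pics
side [[400.0657451663306, 0.0, 278.5283453308087], [0.0, 400.0657451663306, 216.32377171681009], [0.0, 0.0, 1.0]] [[0.8294, -0.5586, -0.0043, -0.5205], [0.2922, 0.4272, 0.8557, -0.2482], [-0.4761, -0.711, 0.5175, -0.9209], [0.0, 0.0, 0.0, 1.0]] ['frame', 'depth', 'camera_matrix', 'view']
top [[501.4030446793976, 0.0, 278.09119956139034], [0.0, 501.4030446793976, 212.24961858108367], [0.0, 0.0, 1.0]] [[0.0145, -0.9998, 0.0118, -0.0689], [0.9825, 0.0164, 0.1853, -0.6029], [-0.1855, 0.0089, 0.9826, -1.2598], [0.0, 0.0, 0.0, 1.0]] ['frame', 'depth', 'camera_matrix', 'view']
{'time': 0.1, 'joint_pos': [1.189, 0.092, 1.232, -0.0, 1.82, -0.057], 'dq': [0.001, -0.001, -0.003, 0.001, 0.001, -0.001], 'joint_torque': [0.002, -44.786, -40.757, 0.07, 0.028, -0.0], 'ee_pos': [0.191, 0.568, 0.23], 'ee_rot': [-0.0, 0.162, 0.987, -0.001], 'ft_force': [-0.509, 0.455, -0.638], 'moment': [0.027, -0.003, 0.015], 'finger_force': 0.0, 'finger_gap': 0.088}
```

View pics/top0.png

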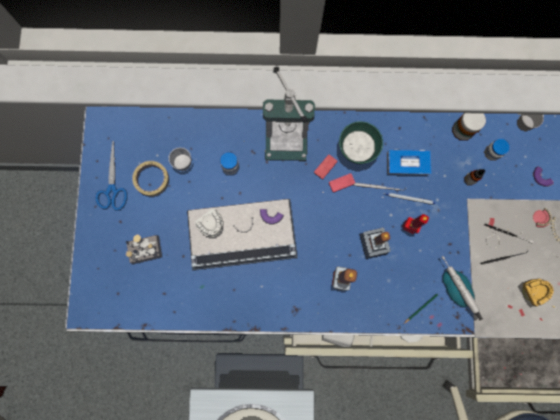

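View pics/side0.png

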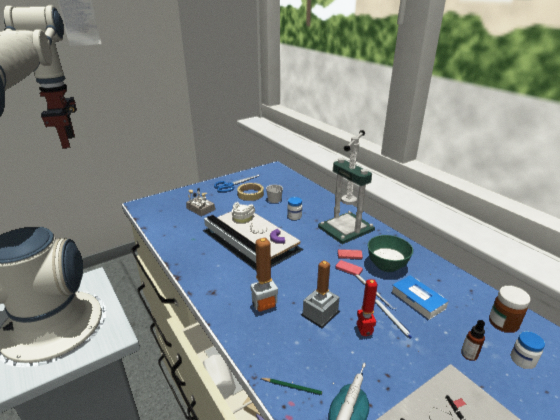

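Candidates for the roller: the tall orange one at top (345,278) / side (263,285), the shorter orange one at top (377,240) / side (322,290), and the red one at top (417,223) / side (368,305). By the description it's the shorter orange one, so I'll check its height and take one close crop.

```bash
cat > h.py <<'E'
import cv2,numpy as np
def world(i,uv,d):   # depth point(s)
    uv=np.atleast_2d(uv).astype(float);K=i["camera_matrix"];V=np.linalg.inv(i["view"])
    d=np.atleast_1d(d)
    p=np.c_[(uv[:,0]-K[0,2])/K[0,0]*d,-(uv[:,1]-K[1,2])/K[1,1]*d,-d]
    return p@V[:3,:3].T+V[:3,3]
def plane(i,uv,z):
    c=np.linalg.inv(i["view"])[:3,3];p=world(i,uv,1.0*np.ones(len(np.atleast_2d(uv))));r=p-c
    return c+r*((z-c[2])/r[:,2])[:,None]
def cloud(i):
    h,w=i["depth"].shape;u,v=np.meshgrid(np.arange(w),np.arange(h))
    return world(i,np.c_[u.ravel(),v.ravel()],i["depth"].ravel()).reshape(h,w,3)
def load(n): return dict(np.load(f"pics/{n}.npz"))
E
python3 - <<'E'
from h import *
t=load("top0");s=load("side0")
for i,n in((t,"top"),(s,"side")):
    C=cloud(i);hsv=cv2.cvtColor(i["frame"],cv2.COLOR_BGR2HSV)
    m=((hsv[...,0]>3)&(hsv[...,0]<18)&(hsv[...,1]>140)&(i["depth"]>0)&(C[...,2]>.01)&(C[...,2]<.3)).astype(np.uint8)
    k,l,st,c=cv2.connectedComponentsWithStats(m)
    for j in range(1,k):
        if st[j,4]>25:
            P=C[l==j];print(n,c[j].round(),st[j,4],"z",np.percentile(P[:,2],[3,97]).round(3),"med",np.median(P,0).round(3), "topxy",np.median(P[P[:,2]>P[:,2].max()-.02],0).round(3))
a=cv2.resize(t["frame"][205:300,315:435],None,fx=5,fy=5,interpolation=2)[:,:600]
b=cv2.resize(s["frame"][225:345,235:390],None,fx=3,fy=3,interpolation=2)
# side by side within 800x600
a=cv2.resize(a,(400,317));b=cv2.resize(b,(400,310))
o=np.zeros((627,400,3),np.uint8);o[:317]=a;o[317:]=b
cv2.imwrite("pics/crop.png",o[:600])
c=cv2.resize(t["frame"][190:275,175:310],None,fx=5.9,fy=5.9,interpolation=2);cv2.imwrite("pics/board.png",c)
C=cloud(t)
# board: white plate points z .026-.04, rail/guard z .04-.065
reg=np.zeros(C.shape[:2],bool);reg[195:275,180:305]=1
g=cv2.cvtColor(t["frame"],cv2.COLOR_BGR2HSV)
dark=(reg&(g[...,2]<60)&(C[...,2]>.045)&(C[...,2]<.07)).astype(np.uint8)
P=C[dark>0];print("guard n",len(P),P.mean(0).round(4),np.percentile(P[:,2],[5,50,95]))
r=cv2.minAreaRect((P[:,:2]*1000).astype(np.float32));print(r)
pl=reg&(g[...,1]<60)&(g[...,2]>120)&(C[...,2]>.024)&(C[...,2]<.042)
P=C[pl];print("plate",len(P),np.median(P[:,2]),cv2.minAreaRect((P[:,:2]*1000).astype(np.float32)))
# stand
reg=np.zeros(C.shape[:2],bool);reg[222:265,355:400]=1
q=reg&(C[...,2]>.040)&(C[...,2]<.056);P=C[q]
print("stand",len(P),P[:,2].mean(),cv2.minAreaRect((P[:,:2]*1000).astype(np.float32)))
E
```

```text
top [463. 129.] 71 z [0.05  0.068] med [ 0.84  -0.556  0.06 ] topxy [ 0.838 -0.556  0.06 ]
top [474. 176.] 43 z [0.053 0.069] med [ 0.708 -0.579  0.06 ] topxy [ 0.708 -0.579  0.061]
top [384. 236.] 30 z [0.148 0.155] med [ 0.532 -0.316  0.15 ] topxy [ 0.532 -0.316  0.15 ]
top [351. 274.] 30 z [0.193 0.198] med [ 0.436 -0.229  0.196] topxy [ 0.436 -0.229  0.196]
side [263. 260.] 518 z [0.096 0.195] med [ 0.427 -0.24   0.151] topxy [ 0.427 -0.237  0.191]
side [323. 277.] 266 z [0.078 0.151] med [ 0.524 -0.328  0.119] topxy [ 0.526 -0.327  0.146]
side [266. 303.] 183 z [0.012 0.039] med [ 0.428 -0.245  0.03 ] topxy [ 0.429 -0.243  0.035]
side [510. 316.] 453 z [0.012 0.067] med [ 0.835 -0.598  0.052] topxy [ 0.834 -0.59   0.06 ]
side [476. 340.] 110 z [0.024 0.064] med [ 0.704 -0.597  0.059] topxy [ 0.704 -0.596  0.059]<stdin>:22: RuntimeWarning: Mean of empty slice.
  ret = um.true_divide(
Traceback (most recent call last):
IndexError: index -1 is out of bounds for axis 0 with size 0
```

View pics/crop.png

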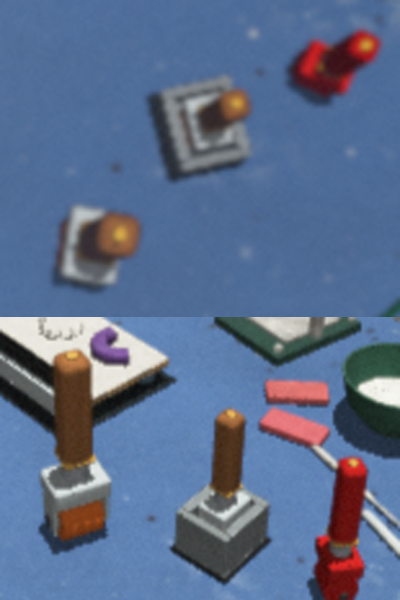

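View pics/board.png

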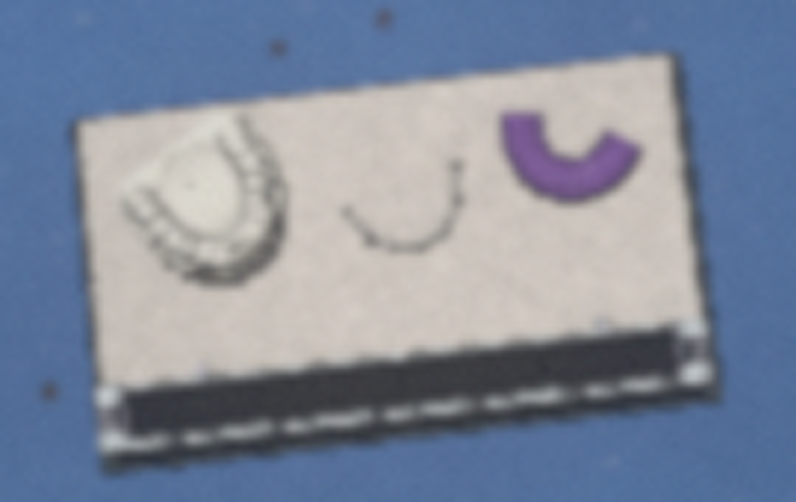

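The crop confirms it: the shorter orange handle (top (385,236), top at z 0.151 m) stands in the square grey stand. The tall one is 0.196 m high and the other is red. The guard is the dark strip at the front of the board, about 6° off world y.

```bash
python3 - <<'E'
from h import *
t=load("top0");s=load("side0")
g=cv2.cvtColor(t["frame"],cv2.COLOR_BGR2HSV);C=cloud(t)
def comp(m):
    k,l,st,c=cv2.connectedComponentsWithStats(m.astype(np.uint8));j=1+st[1:,4].argmax();return l==j
def rect(m,z,i=t):
    v,u=np.nonzero(m);W=plane(i,np.c_[u,v],z)[:,:2]*1000
    return cv2.minAreaRect(W.astype(np.float32)),W
# guard dark strip: upsample crop for finer edges
reg=np.zeros(g.shape[:2],bool);reg[240:270,185:300]=1
dk=comp(reg&(g[...,2]<75));r,W=rect(dk,.056);print("dark",dk.sum(),r)
print("depth z in dark",np.percentile(C[dk][:,2],[5,25,50,75,95]).round(4))
# refine: per-column top edge row & guard ends
# plate white top z=.032
reg[:]=0;reg[195:262,180:305]=1
pl=comp(cv2.morphologyEx((reg&(g[...,1]<70)&(g[...,2]>110)).astype(np.uint8),cv2.MORPH_OPEN,np.ones((3,3))));r,W=rect(pl,.032);print("plate",pl.sum(),r,cv2.boxPoints(r).round(1).tolist())
# stand
reg[:]=0;reg[220:268,352:402]=1
nb=comp(reg&(g[...,1]<95));r,W=rect(nb,.048);print("stand",nb.sum(),r,cv2.boxPoints(r).round(1).tolist())
top=nb&(C[...,2]>.040)&(C[...,2]<.056);print("stand top by depth",top.sum(),cv2.minAreaRect((C[top][:,:2]*1000).astype(np.float32)))
print("handle top",plane(t,[[385.5,235.9],[384,236.]],.151).round(4))
gs=cv2.cvtColor(s["frame"],cv2.COLOR_BGR2HSV);Cs=cloud(s)
reg[:]=0;reg[275:330,295:345]=1
q=reg&(Cs[...,2]>.0455)&(Cs[...,2]<.0505);print("side stand top",q.sum(),cv2.minAreaRect((Cs[q][:,:2]*1000).astype(np.float32)))
q=reg&(Cs[...,2]>.0)&(Cs[...,2]<.052)&(gs[...,1]<95);print("side stand all",q.sum(),cv2.minAreaRect((Cs[q][:,:2]*1000).astype(np.float32)))
c=cv2.resize(np.vstack([cv2.resize(t["frame"][220:262,352:402],(600,504),interpolation=2)]),(500,420))
d=cv2.resize(s["frame"][255:325,297:345],(288,420),interpolation=2)
cv2.imwrite("pics/stand.png",np.hstack([c,d]))
E
```

```text
dark 566 ((491.4761047363281, 30.252029418945312), (16.56303596496582, 237.20281982421875), 7.567754745483398)
depth z in dark [0.0518 0.0543 0.056  0.0576 0.0601]
plate 4718 ((563.6414794921875, 40.50422668457031), (138.55934143066406, 276.77911376953125), 8.823149681091309) [[474.0, 166.60000610351562], [516.4000244140625, -106.9000015258789], [653.2999877929688, -85.5999984741211], [610.9000244140625, 187.89999389648438]]
stand 665 ((530.390869140625, -319.0932312011719), (72.31741333007812, 77.96321105957031), 13.469779968261719) [[486.1000061035156, -289.6000061035156], [504.29998779296875, -365.3999938964844], [574.5999755859375, -348.6000061035156], [556.5, -272.79998779296875]]
stand top by depth 339 ((531.6309204101562, -319.2805480957031), (66.2984619140625, 57.28774642944336), 14.241938591003418)
handle top [[ 0.5322 -0.3193  0.151 ]
 [ 0.5319 -0.3157  0.151 ]]
side stand top 254 ((530.6426391601562, -319.59564208984375), (68.61947631835938, 57.77962875366211), 13.670324325561523)
side stand all 846 ((561.4246826171875, -294.3128662109375), (162.23599243164062, 84.89059448242188), 34.71248245239258)
```

View pics/stand.png

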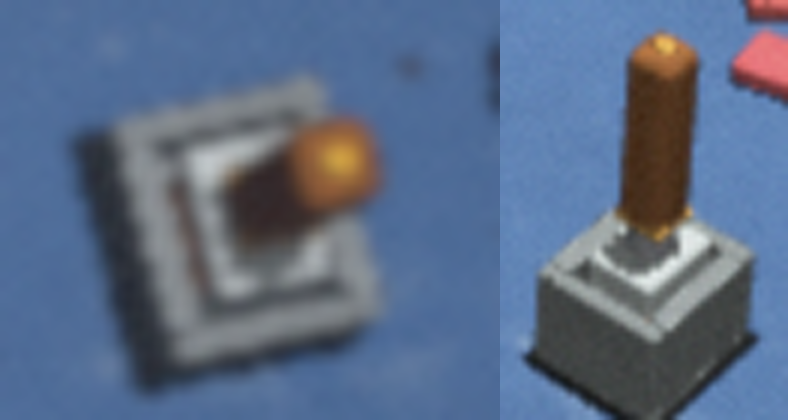

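The stand's centre is about (0.531, -0.3195) with its x axis at about 14°, and this crop shows the roller seated upright in it. Next I'll pin down the rail and check the IK, then grasp.

```bash
cat >> h.py <<'E'
def quat(deg):  # tool down, tool y at deg from world x
    f=np.radians(deg+90)/2;return [0,float(np.cos(f)),float(np.sin(f)),0]
E
python3 - <<'E'
from h import *
from bench import *
t=load("top0");s=load("side0");C=cloud(t);Cs=cloud(s)
g=cv2.cvtColor(t["frame"],cv2.COLOR_BGR2HSV)
def pca(W):
    c=W.mean(0);u,_,vt=np.linalg.svd(W-c,full_matrices=False);d=vt[0]*np.sign(vt[0,1]);q=(W-c)@d;w=(W-c)@[d[1],-d[0]]
    return (c+d*(q.max()+q.min())/2).round(1),"x-ang",np.degrees(np.arctan2(-d[0],d[1])).round(2),"ext",np.ptp(q).round(),np.percentile(w,[2,98]).round(1)
reg=np.zeros(g.shape[:2],bool);reg[240:268,188:300]=1
for th in(75,90):
    v,u=np.nonzero(reg&(t["frame"].max(2)<th)&(C[...,2]>.050));print("guard",th,len(u),pca(plane(t,np.c_[u,v],.056)[:,:2]*1000))
P=C[reg&(C[...,2]>.042)&(C[...,2]<.07)];print("rail top depth",len(P),pca(P[:,:2]*1000))
gs=s["frame"].max(2);r2=np.zeros(g.shape[:2],bool);r2[205:275,195:300]=1
P=Cs[r2&(gs<70)&(Cs[...,2]>.052)&(Cs[...,2]<.062)];print("side guard",len(P),pca(P[:,:2]*1000))
P=plane(t,[[193.1,261.2],[293.1,250.2]],.046)[:,:2]*1000;print("rail ends",P.round(1),P.mean(0).round(1))
m=(C[...,2]>.08);reg[:]=0;reg[205:240,395:440]=1;print("red zmax",np.percentile(C[reg][:,2],99.5),C[reg&m].mean(0))
st=np.array([.5312,-.3194])
for a in(14,194):
  for p in([*st,.083],[*st,.25],[.507,-.09,.15],[.473,.15,.15]):
    q=inverse_kinematics(p,quat(a if p[1]<-.2 else a-6));print(a,None if q is None else np.round(q,2))
E
```

```text
guard 75 560 (array([491.5,  30.3]), 'x-ang', np.float64(7.54), 'ext', np.float64(237.0), array([-7.7,  7.6]))
guard 90 659 (array([491.1,  30.3]), 'x-ang', np.float64(7.57), 'ext', np.float64(241.0), array([-9.4,  8.9]))
rail top depth 1093 (array([490.5,  29.2]), 'x-ang', np.float64(7.63), 'ext', np.float64(270.0), array([-12.8,  14.3]))
side guard 328 (array([487.4,  32.7]), 'x-ang', np.float64(7.07), 'ext', np.float64(236.0), array([-9.4, 10.8]))
rail ends [[ 473.   159. ]
 [ 505.7 -100.3]] [489.4  29.4]
red zmax 0.1481508913849302 [ 0.56873166 -0.40228673  0.16570231]
14 [-0.6   0.16  1.41 -0.    1.56 -0.84]
14 [-0.6   0.15  1.13 -0.    1.86 -0.84]
14 [-0.24 -0.14  1.6  -0.    1.68 -0.38]
14 [ 0.24 -0.19  1.65 -0.    1.69  0.1 ]
194 [-0.6   0.16  1.41 -0.    1.56  2.3 ]
194 [-0.6   0.15  1.13 -0.    1.86  2.3 ]
194 None
194 None
```

```bash
python3 - <<'E'
from h import *
from bench import *
p=[.5312,-.3194];q=quat(14)
move_to([*p,.26],q); print(state()["time"])
move_l([*p,.083],.12); b=state()
close(); s=state();print(s["time"],s["finger_gap"],s["finger_force"],s["ee_pos"],b["ft_force"],s["ft_force"])
move_l([*p,.12],.08);s=state();print(s["time"],s["ft_force"],s["moment"])
move_l([*p,.185],.12);hold(.3);s=state();print(s["time"],s["finger_gap"],s["ft_force"],s["moment"],s["ee_pos"])
for n in("side","top"):
    i=get_image(n); np.savez(f"pics/{n}1.npz",**i); 
    if n=="side": cv2.imwrite("pics/side1.png",i["frame"][130:340,180:400].repeat(2,0).repeat(2,1))
C=cloud(i:=load("side1"));g=cv2.cvtColor(i["frame"],cv2.COLOR_BGR2HSV)
E
```

```text
3.425
6.075 0.022080443655815737 29.991243481636047 [ 0.53127409 -0.31937404  0.0829861 ] [-0.46741789  0.72734408 -0.25663789] [ 0.68614533 -0.05639566 -0.98395625]
6.6917 [-0.01185687 -0.208667   -2.29833185] [-0.09939709  0.02756555  0.05465776]
7.6833 0.021785541310447232 [-0.72199883 -0.13339922 -2.14716891] [-0.05940456  0.05281077  0.02451865] [ 0.53096438 -0.31923668  0.18409276]
```

View pics/side1.png

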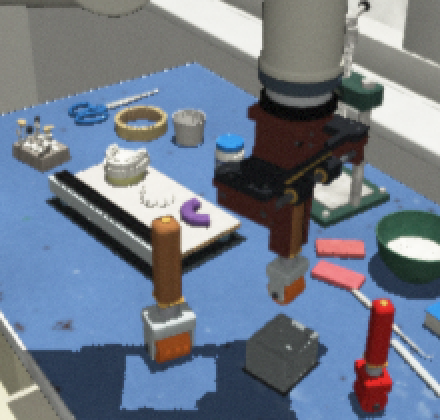

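```bash
cat > r.py <<'E'
from h import *
from bench import *
A=np.radians(7.55);CTR=np.array([.4905,.030]);Q=quat(7.55);B=-2.2
def at(s,z): return [CTR[0]-np.sin(A)*s,CTR[1]+np.cos(A)*s,z]
def F():
    return state()["ft_force"][2]-B
E
python3 - <<'E'
from r import *
p=np.array(at(-116,0));s=-.116
move_l([*at(s,0)[:2],.19],.15,Q)
print(state()["time"],F())
move_l(at(s,.140),.1);hold(.2);b=state();print(b["time"],b["ft_force"],b["ee_pos"])
z=.140;L=[]
while True:
    z-=.0004;move_l(at(s,z),.01);t=state();f=F();L.append((round(t["time"],2),round(z*1e3,1),round(t["ee_pos"][2]*1e3,2),round(f,1)))
    if f>18 or z<.118 : break
    if len(L)>4 and L[-2][3]-f>4: print("snap");break
print(*L,sep="\n");hold(.2);t=state();print(F(),t["ft_force"],t["moment"],t["ee_pos"])
E
```

```text
9.5083 -0.016448741957069135
10.3583 [ 0.44095106 -0.02852832 -2.43838815] [ 0.50618885 -0.08511234  0.14102442]
(10.61, 139.6, np.float64(139.81), np.float64(-0.2))
(10.86, 139.2, np.float64(139.14), np.float64(0.3))
(11.11, 138.8, np.float64(138.72), np.float64(-0.3))
(11.36, 138.4, np.float64(138.34), np.float64(0.1))
(11.61, 138.0, np.float64(137.97), np.float64(-0.9))
(11.86, 137.6, np.float64(137.56), np.float64(0.4))
(12.11, 137.2, np.float64(137.19), np.float64(-0.0))
(12.36, 136.8, np.float64(136.77), np.float64(-0.1))
(12.61, 136.4, np.float64(136.37), np.float64(1.5))
(12.86, 136.0, np.float64(135.98), np.float64(1.1))
(13.11, 135.6, np.float64(135.55), np.float64(-0.3))
(13.36, 135.2, np.float64(135.16), np.float64(-0.5))
(13.61, 134.8, np.float64(134.75), np.float64(0.3))
(13.86, 134.4, np.float64(134.35), np.float64(-0.6))
(14.11, 134.0, np.float64(133.98), np.float64(0.1))
(14.36, 133.6, np.float64(133.55), np.float64(-0.7))
(14.61, 133.2, np.float64(133.16), np.float64(-0.4))
(14.86, 132.8, np.float64(132.79), np.float64(0.1))
(15.11, 132.4, np.float64(132.43), np.flo
[... 1331 characters left out ...]
np.float64(123.01), np.float64(11.0))
(21.86, 121.6, np.float64(122.78), np.float64(12.1))
(22.11, 121.2, np.float64(122.55), np.float64(11.4))
(22.36, 120.8, np.float64(122.27), np.float64(13.0))
(22.61, 120.4, np.float64(122.03), np.float64(14.1))
(22.86, 120.0, np.float64(121.74), np.float64(13.7))
(23.11, 119.6, np.float64(121.49), np.float64(13.5))
(23.36, 119.2, np.float64(121.27), np.float64(15.1))
(23.61, 118.8, np.float64(120.99), np.float64(15.3))
(23.86, 118.4, np.float64(120.72), np.float64(16.1))
(24.11, 118.0, np.float64(120.46), np.float64(16.6))
16.828600987291786 [-4.29413999 -2.16858022 14.62860099] [-0.59874155  0.98017322 -0.00918336] [ 0.50614784 -0.08580523  0.12049463]
```

```bash
cat >> r.py <<'E'
def roll(s,s1,z,dx=0,Ft=23.,ds=.005,n=999,kx=.00012):
    L=[];ux=np.array([np.cos(A),np.sin(A)])
    for _ in range(n):
        t=state();f=t["ft_force"]-np.array([0,0,B]);lx=f[:2]@ux
        L.append((t["time"],s*1e3,z*1e3,t["ee_pos"][2]*1e3,f[2],lx,np.linalg.norm(f)))
        if s>=s1-1e-6: break
        if f[2]>27.5: z+=.002;d=0
        else:
            z-=np.clip(.0005*(Ft-f[2]),-.0015,.0015);d=ds if f[2]>Ft-5 else 0
        dx+=np.clip(kx*lx,-.0004,.0004); s=min(s+d,s1)
        p=at(s,z);move_l([p[0]+dx*ux[0],p[1]+dx*ux[1],z],.05)
    for l in L: print(*np.round(l,1))
    print("END",s,z,dx);return s,z,dx
E
python3 - <<'E'
from r import *
roll(-.116,-.066,.118)
E
```

```text
24.3 -116.0 118.0 120.5 16.8 -4.5 17.5
24.6 -116.0 116.5 119.6 18.7 -4.7 19.4
24.8 -111.0 115.0 119.0 21.5 -3.7 21.9
25.1 -106.0 114.3 118.8 23.6 -3.6 24.0
25.3 -101.0 114.6 119.2 23.4 -3.3 23.7
25.6 -96.0 114.7 119.5 23.8 -2.7 24.0
25.8 -91.0 115.1 119.9 22.6 -2.1 22.7
26.1 -86.0 114.9 119.9 23.2 -1.7 23.3
26.3 -81.0 115.0 120.0 22.3 -0.9 22.3
26.6 -76.0 114.7 119.6 23.7 -0.7 23.8
26.8 -71.0 115.1 119.0 20.1 -0.3 20.1
27.1 -66.0 113.6 118.1 21.1 -0.3 21.1
END -0.066 0.11360950208775754 -0.003009737608374086
```

```bash
python3 - <<'E'
from r import *
roll(-.066,.010,.1136095,-.00301,Ft=23.5,kx=.00006)
print(state()["ee_pos"])
E
```

```text
27.1 -66.0 113.6 118.1 21.1 -0.3 21.1
27.3 -61.0 112.4 117.4 23.3 -0.9 23.3
27.6 -56.0 112.3 117.5 22.5 -1.2 22.7
27.8 -51.0 111.8 117.3 25.9 -2.1 26.0
28.1 -46.0 113.0 118.3 24.6 -0.4 24.6
28.3 -41.0 113.5 118.8 24.1 -0.9 24.2
28.6 -36.0 113.8 119.1 23.7 -0.9 23.8
28.8 -31.0 113.9 119.2 24.6 -0.4 24.7
29.1 -26.0 114.5 119.7 24.6 0.1 24.6
29.3 -21.0 115.0 120.0 22.6 0.3 22.7
29.6 -16.0 114.6 119.5 23.4 0.7 23.4
29.8 -11.0 114.5 118.6 21.1 -0.5 21.1
30.1 -6.0 113.3 117.9 21.4 -1.3 21.4
30.3 -1.0 112.3 117.2 24.2 -2.0 24.3
30.6 4.0 112.6 117.5 23.5 -1.9 23.6
30.8 9.0 112.6 117.7 24.6 -1.2 24.7
31.1 10.0 113.1 118.1 22.9 -0.4 23.0
END 0.01 0.11312877873688396 -0.00378293533837691
[0.48808577 0.03895966 0.11811699]
```

```bash
python3 - <<'E'
from r import *
s,z,dx=roll(.010,.119,.1131288,-.00378,Ft=23.5,kx=.00006)
z,=[z]
roll(s,s+.001,z,dx,Ft=25,ds=.0003,n=4)
for n in("side","top"):
    i=get_image(n); np.savez(f"pics/{n}2.npz",**i)
i=load("side2");cv2.imwrite("pics/side2.png",cv2.resize(i["frame"][170:280,180:320],None,fx=5,fy=5,interpolation=2))
E
```

```text
31.1 10.0 113.1 118.1 22.9 -0.4 23.0
31.3 15.0 112.8 118.1 24.3 -1.5 24.4
31.6 20.0 113.2 118.5 24.9 -0.7 24.9
31.8 25.0 113.9 119.1 24.4 -1.0 24.5
32.1 30.0 114.4 119.4 22.4 -0.2 22.5
32.3 35.0 113.9 119.1 24.5 -1.0 24.5
32.6 40.0 114.4 119.4 23.5 -0.4 23.5
32.8 45.0 114.3 119.3 21.8 0.5 21.8
33.1 50.0 113.5 118.1 21.7 -0.3 21.7
33.3 55.0 112.5 117.5 23.9 -0.4 23.9
33.6 60.0 112.7 117.6 23.4 -0.2 23.4
33.8 65.0 112.7 117.6 23.7 -0.7 23.8
34.1 70.0 112.8 117.8 23.8 -0.5 23.8
34.3 75.0 112.9 118.1 23.6 -0.9 23.7
34.6 80.0 113.0 118.2 24.5 -0.1 24.5
34.8 85.0 113.5 118.5 23.0 0.0 23.1
35.1 90.0 113.3 118.0 22.0 -0.2 22.0
35.3 95.0 112.5 117.5 23.9 -0.7 23.9
35.6 100.0 112.7 117.7 23.0 0.2 23.0
35.8 105.0 112.5 117.5 22.7 -0.6 22.7
36.1 110.0 112.1 117.3 23.4 0.1 23.4
36.3 115.0 112.0 117.3 24.2 -1.1 24.2
36.6 119.0 112.4 117.5 22.9 0.2 22.9
END 0.119 0.11236493889396086 -0.004387181699314076
36.6 119.0 112.4 117.5 22.9 0.2 22.9
36.8 119.3 111.3 116.8 24.9 -0.8 24.9
37.1 119.6 111.3 116.8 25.4 -0.1 25.4
37.3 119.9 111.5 116.9 25.1 -0.4 25.1
END 0.12 0.11155639673404753 -0.004521669104290194
```

View pics/side2.png

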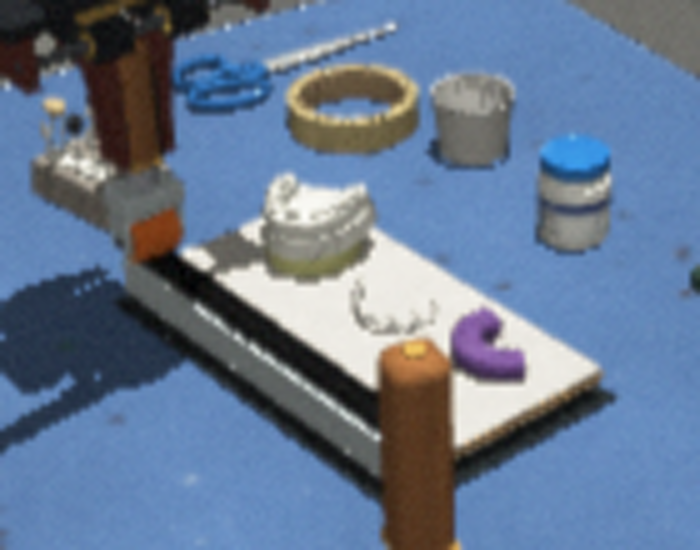

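The side picture shows the wheel at the +y end, with the guard flush along its visible length. Before I lift off, I'll check cap height per section from the depth images.

```bash
python3 - <<'E'
from r import *
for n in("top0","top2","side0","side2"):
    i=load(n);C=cloud(i);d=C[...,:2]-CTR
    x=d@[np.cos(A),np.sin(A)];y=d@[-np.sin(A),np.cos(A)]
    dk=(i["frame"].max(2)<80)&(abs(x)<9)&(C[...,2]>.03)&(C[...,2]<.07)
    pl=(i["frame"].min(2)>110)&(x>20)&(x<40)&(C[...,2]>.01)&(C[...,2]<.045)
    print(n,[(a,int((m:=dk&(abs(y*1e3-a)<10)).sum()),(1e3*C[m][:,2].mean()).round(1),"plate",(1e3*C[pl&(abs(y*1e3-a)<15)][:,2].mean()).round(1)) for a in(-115,-93,-69,-55,-31,-7,7,31,55,69,93)])
E
```

```text
top0 [(-115, 38, np.float64(55.4), 'plate', np.float64(nan)), (-93, 60, np.float64(54.5), 'plate', np.float64(nan)), (-69, 50, np.float64(55.8), 'plate', np.float64(nan)), (-55, 46, np.float64(56.6), 'plate', np.float64(nan)), (-31, 51, np.float64(56.6), 'plate', np.float64(nan)), (-7, 50, np.float64(55.8), 'plate', np.float64(nan)), (7, 52, np.float64(54.6), 'plate', np.float64(nan)), (31, 48, np.float64(55.7), 'plate', np.float64(nan)), (55, 52, np.float64(55.7), 'plate', np.float64(nan)), (69, 46, np.float64(55.3), 'plate', np.float64(nan)), (93, 50, np.float64(55.7), 'plate', np.float64(nan))]
top2 [(-115, 37, np.float64(41.6), 'plate', np.float64(nan)), (-93, 59, np.float64(42.3), 'plate', np.float64(nan)), (-69, 46, np.float64(40.0), 'plate', np.float64(nan)), (-55, 45, np.float64(40.8), 'plate', np.float64(nan)), (-31, 44, np.float64(40.9), 'plate', np.float64(nan)), (-7, 48, np.float64(40.3), 'plate', np.float64(nan)), (7, 50, np.float64(40.3), 'plate', np.float64(nan)), (31, 48, np.float64(40.8), 'plate', np.float64(nan)), (55, 51, np.float64(40.2), 'plate', np.float64(nan))
[... 704 characters left out ...]
at64(nan))]
side2 [(-115, 6, np.float64(41.1), 'plate', np.float64(nan)), (-93, 31, np.float64(40.2), 'plate', np.float64(nan)), (-69, 29, np.float64(40.1), 'plate', np.float64(nan)), (-55, 31, np.float64(40.7), 'plate', np.float64(nan)), (-31, 26, np.float64(40.4), 'plate', np.float64(nan)), (-7, 87, np.float64(50.5), 'plate', np.float64(nan)), (7, 54, np.float64(49.4), 'plate', np.float64(nan)), (31, 63, np.float64(40.9), 'plate', np.float64(nan)), (55, 30, np.float64(41.0), 'plate', np.float64(nan)), (69, 24, np.float64(40.4), 'plate', np.float64(nan)), (93, 23, np.float64(40.4), 'plate', np.float64(nan))]<stdin>:7: RuntimeWarning: Mean of empty slice.
  ret = ret.dtype.type(ret / rcount)
```

```bash
python3 - <<'E'
from r import *
for n in("top","side"):
    i=load(n+"0");acc=[get_image(n) for _ in range(8)];z=np.median([cloud(a)[...,2] for a in acc],0)
    i=acc[0];C=cloud(i);C0=cloud(load(n+"0"));d=C0[...,:2]-CTR
    C=cloud(dict(i,depth=np.median([a["depth"] for a in acc],0)));d=C[...,:2]-CTR
    x=d@[np.cos(A),np.sin(A)];y=d@[-np.sin(A),np.cos(A)]
    V=i["frame"].max(2);dk=(V<80)&(abs(x)<11)&(C[...,2]>.03)&(C[...,2]<.05)
    pl=(V>120)&(x>.016)&(x<.035)&(C[...,2]>.005)&(C[...,2]<.035)&(abs(x)<1)
    dk=(V<80)&(abs(x)<.010)&(C[...,2]>.03)&(C[...,2]<.05)
    for a in range(-115,110,12):
        m=dk&(abs(y*1e3-a)<7);k=pl&(abs(y*1e3-a)<10)
        if m.sum()>4: print(n,a,m.sum(),(1e3*np.median(C[m][:,2])).round(1),"plate",k.sum(),(1e3*np.median(C[k][:,2])).round(1) if k.any() else "")
print(state()["time"],F())
E
```

```text
top -115 26 40.2 plate 52 22.3
top -103 32 39.8 plate 52 22.6
top -91 35 40.4 plate 51 22.4
top -79 31 40.4 plate 51 22.5
top -67 31 40.5 plate 53 22.3
top -55 32 40.0 plate 50 22.5
top -43 36 40.3 plate 52 22.4
top -31 31 40.4 plate 50 22.2
top -19 33 40.1 plate 53 22.6
top -7 34 40.4 plate 50 22.7
top 5 32 40.2 plate 52 22.6
top 17 34 40.3 plate 52 22.6
top 29 32 40.6 plate 53 22.6
top 41 37 40.6 plate 51 22.6
top 53 33 40.3 plate 54 22.5
top 65 42 40.4 plate 51 22.5
top 77 41 40.5 plate 54 22.7
top 89 42 40.5 plate 41 22.1
top 101 28 40.7 plate 10 22.1
side -103 13 40.3 plate 0 
side -91 19 40.3 plate 0 
side -79 22 40.5 plate 0 
side -67 19 40.4 plate 4 22.9
side -55 20 40.5 plate 11 22.8
side -43 18 40.7 plate 13 22.7
side -31 18 40.8 plate 12 22.5
side -19 18 40.6 plate 14 22.5
side -7 17 40.7 plate 12 22.5
side 5 17 40.9 plate 12 22.5
side 17 17 40.3 plate 12 22.5
side 29 17 40.4 plate 12 22.9
side 41 16 40.6 plate 14 22.5
side 53 18 40.7 plate 11 22.6
side 65 16 40.7 plate 11 22.5
side 77 16 40.5 plate 11 22.6
side 89 13 40.5 plate 10 22.8
side 101 15 40.5 plate 5 23.0
38.475 23.868171502024627
```

All four caps sit flat at 18 mm above the plate, which is fully home, and the roller hasn't slipped in the grip. Lifting off and carrying it back.

```bash
python3 - <<'E'
from r import *
p=[.5312,-.3194];e=state()["ee_pos"]
move_l([e[0],e[1],.19],.08)
move_l([.50,-.08,.19],.2,Q)
move_l([*p,.19],.2,quat(14))
move_l([*p,.150],.08);hold(.3);t=state();print(t["time"],t["ft_force"],t["moment"],t["ee_pos"])
i=get_image("side");np.savez("pics/side3.npz",**i)
o=load("side1")
cv2.imwrite("pics/side3.png",np.hstack([cv2.resize(a["frame"][225:320,285:355],(350,475),interpolation=2) for a in(o,i)]))
E
```

```text
43.2167 [ 0.04968214  0.03600746 -2.342582  ] [-0.02688717  0.05073101  0.02361029] [ 0.53139489 -0.31956583  0.15063354]
```

View pics/side3.png

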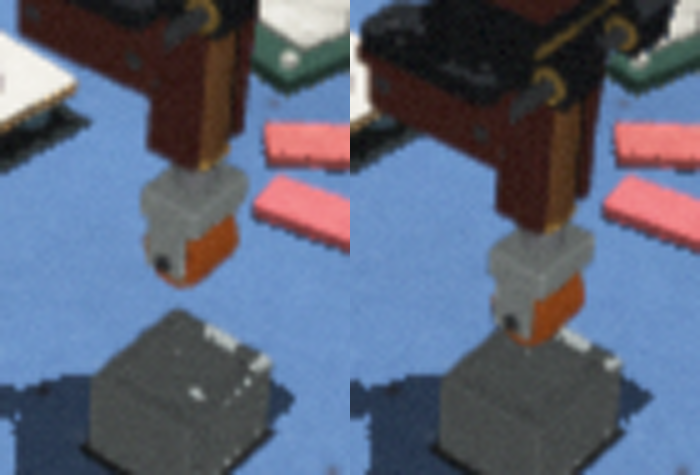

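The roller sits in the fingers just as it did before rolling (fork at (190,215) in the left crop, (540,280) in the right), so I'll lower it with a force check.

```bash
python3 - <<'E'
from r import *
p=[.5312,-.3194];z=.150
while z>.0836:
    z=max(z-.008,.0835);move_l([*p,z],.06);t=state();f=t["ft_force"];print(round(t["time"],1),round(z,4),np.round(f,1))
    if f[2]>6 or np.hypot(f[0],f[1])>6: print("contact");break
E
```

```text
43.5 0.142 [-0.2 -0.2 -2.6]
43.8 0.134 [-0.6 -0.2 -2. ]
44.1 0.126 [-0.2  0.  -2.5]
44.4 0.118 [ 0.2 -0.2 -2.1]
44.7 0.11 [-0.4  0.9 -1.9]
45.0 0.102 [-0.4 -0.3 -2. ]
45.2 0.094 [-0.1  0.2 -2. ]
45.5 0.086 [-0.4  0.1 -2.2]
45.8 0.0835 [-0.  -0.2 -1.9]
```

```bash
python3 - <<'E'
from r import *
p=[.5312,-.3194];z=.0835
while z>.080:
    z-=.0005;move_l([*p,z],.02);f=state()["ft_force"]
    if f[2]>-.8: break
print(z,f)
gripper_open();hold(.3);move_l([*p,.26],.12);hold(.5)
i=get_image("side");a=i["frame"];C=cloud(i)
j=get_image("top")
cv2.imwrite("pics/end.png",np.hstack([cv2.resize(a[200:330,190:350],(480,390),interpolation=2),cv2.resize(j["frame"][215:270,345:390],(319,390),interpolation=2)]))
print(state()["time"])
E
```

```text
0.0825 [0.22096617 0.87688062 0.32431871]
49.9083
```

View pics/end.png

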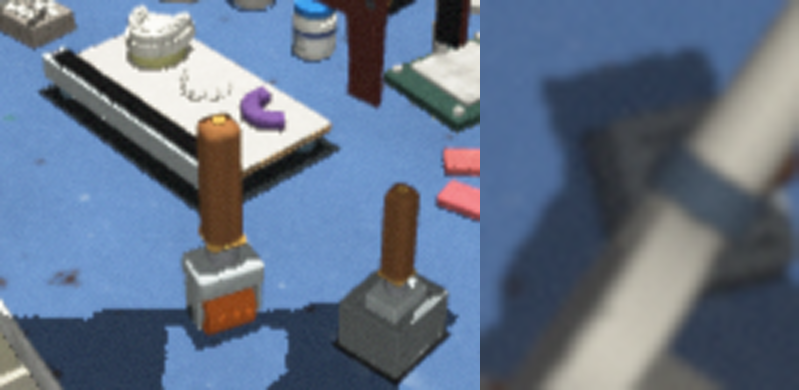

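The roller stands upright and released in its stand (side crop (400,250)), the guard lies flush on the rail, and the gripper is clear of everything.

```bash
python3 -c "
from bench import *
print(job_done())"
```

```text
the job is handed in; nothing more can be done
None
```

The job is handed in at about 50 s: all four guard sections measured home after one pass at about 24 N (25.4 N at the final press, by the wrist sensor), the roller is back upright in its stand, and the other things on the bench were left alone; the hand-in call returned no verdict.

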